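Unlatch the swing bolt of a hold-down clamp

TASK

Unlatch the hold-down clamp: unscrew the wing nut (anticlockwise from above) until its saddle washer stands level with the opening of the keeper at the slot's mouth, above the ridge and below the lip, then swing the hinged bolt out through it, away from the strap, and leave it lying down on its rest block. How far to unscrew differs from clamp to clamp, so feel for it gently: press bolt and washer against the strap and its keeper with 30 N at most, and leave the other things on the bench where they are.

Things in the scene. Friction and masses are not known exactly. Their poses are not given: they have to be found in the camera images.
- clamp: Dark steel clamp on the bench, base plate 260 x 100 x 12 mm. Origin on the bench straight below the bolt's hinge; x runs from the bolt along the strap to the rear post, so the bolt swings out to -x. Plate x -65 to 195 mm. A square tube lies under the strap, x 38 to 118, y +-100, top z 92 mm. Post x 140 to 170, 120 mm tall. Rest block for the bolt: x -55 to -41, up to z 38 mm.
- strap: Fixed dark steel strap, origin and axes of the clamp; 42 mm wide, 13 mm thick, level upper face at z 105 mm, x -17 to 172 mm. Its front end is the slotted lug: two 14 mm wide prongs with a 14 mm slot between them, open to -x; the 10 mm bolt stands in it with 2 mm of room on either side.
- slot_mouth (a point): Middle of the slot on the strap's upper face, 11.5 mm in front (-x) of the bolt. The keeper stands here: on each prong a ridge (x -13 to -10 mm of the clamp) and 13 mm over it a lip (|y| 15 to 25 mm) joined by a side plate. Ridge top 1.5 to 8.5 mm above this point, unknown. The 12 mm washer passes with its underside, bolt upright, 1 to 2 mm above the ridge; else it catches within the first 20 mm.
- bolt_hinge (a point): Centre of the bolt's hinge pin, 30 mm above the bench over the clamp's origin; the pin runs along the clamp's y. The bolt also has slack: at the strap it can rock 2 mm to either side (y) against a soft spring before it touches a prong. A caught washer wedges: the nut is held back and drawn downwards, and 2 to 3 N felt at the nut can already be some 20 N at the keeper.
- eyebolt (a joint): Swing angle of the hinged bolt, rad: 0 upright in the slot, growing as it swings out to the clamp's -x, 1.25 lying on its rest block. Clear of the prongs beyond about 0.4. Light friction (0.05 N m); beyond about 0.5 the bolt with its nut (0.18 kg) falls open by its own weight.
- wing_nut: Plain steel wing nut on a saddle washer. Origin on the bolt's axis at the washer's underside, 75 mm from the hinge pin when tight; z along the bolt, x along the wings. Hub 19 mm wide, 10 to 23 mm above the origin; above it one solid flat blade, 9 mm thick (y), 58 mm long (x), top at 57 mm, rounded ears to 60 mm. Starts tight or up to 1 mm slack.
- washer_under (a point): Middle of the underside of the nut's washer (a 12 mm round bar, 38 mm long across both prongs, does not turn), the wing nut's origin. Turning the nut anticlockwise seen from above raises nut and washer by 22 mm per full turn; it needs about 0.15 N m and stays where it is left. The thread ends after 6 rad.
- hammer: Bystander: claw-less hammer with wooden handle lying on the bench; origin on its underside. To be left alone.
- spanner: Bystander: steel spanner lying on the bench. To be left alone.
- hold_post: Bystander: dark square steel post, 30 mm wide, 176 mm tall, on a 90 mm square foot. To be left alone.
- screw_jar: Bystander: jar, 68 mm in diameter, 90 mm tall. To be left alone.
- offcut: Bystander: brown fibreboard offcut, 100 x 50 x 19 mm, beside the clamp. To be left alone.
- collar: Bystander: steel shaft collar, 38 mm in diameter, 16 mm tall, on the bench beside the clamp. To be left alone.
- bar_clamp: Bystander: bar clamp with wooden grip lying flat, 240 mm long. To be left alone.

How it is judged (in metres and radians):
On the way, in this order (a step that is already met when the one before it is completed fails the run):
1. the nut is backed off with the bolt still upright, its washer more than 2 mm above the strap (z of washer_under in the frame of strap above 0.107 m and value of joint eyebolt below 0.1 rad), for 0.1 s.
2. the bolt has swung out of the slot (value of joint eyebolt above 0.5 rad), for 0.1 s.
At the end, for the whole second after the job is handed in: the bolt lies swung out at more than 1.1 rad (its rest is at 1.25), at rest and released (value of joint eyebolt above 1.1 rad and velocity of joint eyebolt between -0.1 and 0.1 rad/s); the robot touches nothing.
It fails at once if the bolt, washer or nut is forced against the strap's prongs or keeper with more than 30 N (contact force between eyebolt and strap above 30 N).
It fails at once if the robot presses on the strap with more than 25 N (contact force between the arm and strap above 25 N).
It fails at once if another thing on the bench is moved by more than 25 mm (distance of any of hammer, spanner, hold_post, screw_jar, offcut, collar, bar_clamp from where it was at the start of the episode above 0.025 m).
It also fails if it takes over 72 s, if anything falls off the work surface, if the arm or the gripper's body presses on something with over 40 N, if the wrist force passes 120 N, or if a joint passes its speed limit or range.

ROBOT

A 6-joint arm with a two-finger parallel gripper is mounted at the origin on the work surface. World frame = base frame: x ahead of the robot, y to its left, z up, the work surface at z = 0. Lengths are in m, angles in degrees, forces in N, time in s.
With the tool pointing down it reaches from about 0.3 to 0.75 m from the base axis. Payload 8.5 kg.
Tool frame: the origin (TCP) lies at the very end of the fingers, on their centre line; the grasp point (between the pads) lies grasp_offset behind it (grasp_offset is the distance from the TCP to the grasp point, in m); x points along the fingers, z is the direction in which the jaws open and shut, and the axes are right-handed (so a half turn about x gives the same grasp; the last joint's range is limited). The gripper opens to 85 mm and grips with 20 to 120 N. Pads are 22 mm wide; open, the fingers measure 114 mm over their backs; the gripper's body (76 mm by 85 mm) begins 54 mm behind the grasp point. The pads swing forward as they close: fully open they stand 13 mm farther back than shut.
Start: joints at [61.748, 21.807, 74.336, -0, 83.858, -12.336], TCP at [0.151, 0.529, 0.192] pointing down, gripper open.
Joint ranges: [-178.18, 178.18], [-50.72, 133.34], [12.68, 142.11], [-81.47, 261.47], [9.98, 163.14], [-165.26, 165.26]. Speed limits (degrees/s): [136.94, 136.94, 180, 180, 180, 180].

INTERFACE

Orientations are given as a 3x3 rotation matrix whose columns are the frame's x, y, z axes.
In Python, from rig import observe, get_image, close_job, recognise, grasp_offset gives the robot as it stands.
- The arm moves only by the tool drive_tool, never from a script. Its argument "targets" is a list that holds one entry, the list of rows, each a list of 7 numbers: the shift along the tool's x, y, z in units of 50 mm (1.0 is 50 mm), then the turn, a rotation vector about the tool's x, y, z in rad, then the opening, from -1 (shut) to 1 (fully open), so that 0 is half open. A call has 1 to 5 rows; each row shifts and turns the commanded pose from where the row before left it, along the tool's axes as they then stand; what a row does not reach is not made up. A row lasts 1/10 s, in which the tool goes at most 50 mm and 8.59 degrees, less where a joint would pass 70% of its speed; a pose out of reach is approached as far as the arm can. A call is refused whole if a number of a shift passes 1 or a number of a turn 0.15, either way. A call with a gripper value outside its range is refused whole. The fingers move at their own pace and stop on an object; "force" is the grip in N (left out, the last holds). Time passes only in rows, so rows that do not move let the fingers close. It gives the time, the measured TCP pose, the force and the opening at its end, in the units of the state.
- observe(): the state, without advancing time (a new reading comes with each control period).
- get_image(name): name is "side" or "top" or "wrist"; returns a dict with "image" (400x640x3 uint8, red, green, blue), "fx", "fy", "cx", "cy" (pixels), "rvec" (rotation vector, rad) and "tvec" (3), from world to camera coordinates, as OpenCV has them. Camera axes: x right, y down, z forward; pixel columns grow to the right and rows downward; lengths in m; the calibration is good to about 2 mm. The wrist camera is an equidistant fisheye: a pixel r from the principal point sees the ray r / f radians off the axis. A picture is of the moment at which its call begins. There is no depth.
- close_job(): hands the job in, once; it reports no verdict.
Trained networks look in a picture, given as the dict that the camera call returned (one of the last four; its "shot" number tells which), for a name from the list of things; names that differ only in an ending like _2 or _b are one class to them, and where a whole thing is asked for, a point or a joint stands for the part that bears it (a point fixed in the world has none). Each returns a list of dicts, best first, with "p" (0 to 1); they miss things now and then, are a little off and sometimes report something else, mostly with a low value. They report only what shows in the picture. A call takes as long as a camera call.
- recognise(label, picture): "at" ([column, row] as shares, 0 to 1, of the picture: columns of its width, rows of its height, amid what is visible of it).
The state is a dict: "time_s": time; "q": joint angles; "qvel": joint speeds; "joint_efforts": joint torques, N m; "position": TCP position; "tool_rot": TCP orientation; "ft_force": force on the tool from outside, world axes, zero at the start; "wrist_torque": the same for the moment, N m; "grip_width": finger opening in m.
Only numpy, scipy, OpenCV 4.12 (cv2) and the standard library are available. Lean on these libraries where they do the work, as an engineer would, in place of code of your own. Each camera call takes 0.05 s, during which the arm holds its last target.

## Working session

There is one attempt and no reset: what is moved stays moved. The work goes in short steps, Python scripts to look and compute and a tool call to move; the robot and the scene stay as the last step left them, time stands still between calls to the robot, and variables do not carry over. Pictures are saved under pics/ and viewed, and the job is handed in when it is done.

Besides the shell and the picture viewer there is one more tool, called after "Call:" as name([rows], argument=value, ...), one row to a line, values as JSON. drive_tool: Moves the arm, as the interface text tells. Its arguments: {"type":"object","properties":{"targets":{"type":"array"},"force":{"type":"number"}},"required":["targets"]}

```bash
ls; mkdir -p pics; cat > h.py <<'E'
import numpy as np, cv2
from rig import *
def snap(n,f):
    d=get_image(n); cv2.imwrite('pics/'+f,d['image'][:,:,::-1].copy()); return d
def ray(d,u,v):
    R=cv2.Rodrigues(np.array(d['rvec'],float))[0]; t=np.array(d['tvec'],float).ravel()
    c=-R.T@t
    x=(u-d['cx'])/d['fx']; y=(v-d['cy'])/d['fy']
    return c, R.T@(np.array([x,y,1])/np.linalg.norm([x,y,1]))
def at(d,u,v,z):
    c,r=ray(d,u,v); return c+r*(z-c[2])/r[2]
def proj(d,P):
    R=cv2.Rodrigues(np.array(d['rvec'],float))[0]; t=np.array(d['tvec'],float).ravel()
    p=R@np.asarray(P)+t
    return d['cx']+d['fx']*p[0]/p[2], d['cy']+d['fy']*p[1]/p[2]
E
python3 - <<'E'
from h import *
print(observe(), grasp_offset)
for n in ('side','top'):
    d=snap(n,n+'0.png'); print(n,{k:v for k,v in d.items() if k!='image'})
    for l in ('wing_nut','clamp','strap','slot_mouth','bolt_hinge','washer_under','eyebolt','hold_post','offcut','collar','screw_jar','hammer'):
        try:print(l,[( [round(r['at'][0]*640),round(r['at'][1]*400)],round(r['p'],2)) for r in recognise(l,d)[:3]])
        except Exception as e: print(l,e)
E
```

```text
pics
{'time_s': 0.0, 'q': array([ 6.17489459e+01,  2.18403610e+01,  7.43851689e+01,  3.85314740e-04,
        8.38598925e+01, -1.23366316e+01]), 'qvel': array([-0.08373436, -0.13933922, -0.10405911, -0.00916899,  0.01087751,
       -0.07446458]), 'joint_efforts': array([-1.83156066e-03, -4.48464060e+01, -2.31276011e+01, -2.89856471e-04,
        4.83089898e-03, -2.04180992e-06]), 'position': array([0.15064362, 0.52859134, 0.19111529]), 'tool_rot': array([[-7.11587344e-04, -9.61672004e-01,  2.74201478e-01],
       [-1.31014383e-03,  2.74202209e-01,  9.61671166e-01],
       [-9.99998889e-01,  3.25069657e-04, -1.45504746e-03]]), 'ft_force': array([-0.18450616, -0.49718752, -0.21575191]), 'wrist_torque': array([-0.02269874, -0.00335995, -0.01781669]), 'grip_width': 0.08551841419882877} 0.0187
side {'fx': 385.1660480360202, 'fy': 385.1660480360202, 'cx': 324.13835676497126, 'cy': 199.9099357488231, 'rvec': array([ 2.16789564, -0.96614707,  0.38889491]), 'tvec': array([-0.38791222,  0.33102578,  0.8820356 ]), 'shot': 1}
wing_nut [([320, 175], 0.75)]
clamp [([337, 187], 0.9)]
strap [([339, 17
[... 346 characters left out ...]
, 0.67), ([302, 169], 0.41)]
hammer [([175, 193], 0.63)]
top {'fx': 446.5990796862144, 'fy': 446.5990796862144, 'cx': 325.5051306993823, 'cy': 192.249228145805, 'rvec': array([ 2.10983361, -2.16211072,  0.18432684]), 'tvec': array([-0.0513118 ,  0.5207628 ,  1.25080157]), 'shot': 2}
wing_nut [([164, 277], 0.74)]
clamp [([303, 155], 0.87)]
strap [([302, 137], 0.91)]
slot_mouth [([299, 137], 0.96), ([416, 236], 0.36)]
bolt_hinge [([300, 155], 0.89)]
washer_under [([298, 156], 0.47), ([299, 171], 0.41), ([302, 169], 0.32)]
eyebolt [([298, 172], 0.71)]
hold_post [([449, 144], 0.68)]
offcut [([246, 148], 0.97)]
collar [([326, 180], 0.63)]
screw_jar [([156, 147], 0.64)]
hammer [([165, 275], 0.56)]
```

View pics/side0.png

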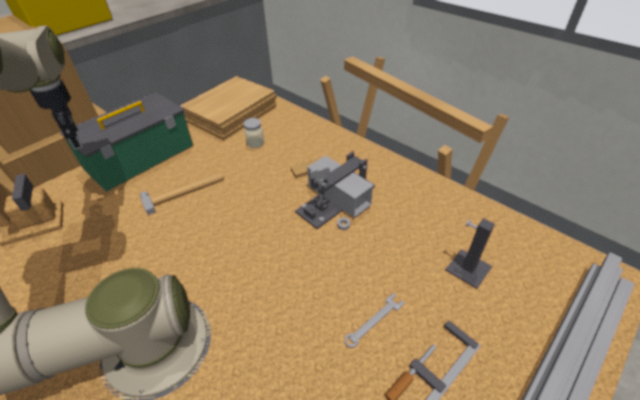

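View pics/top0.png

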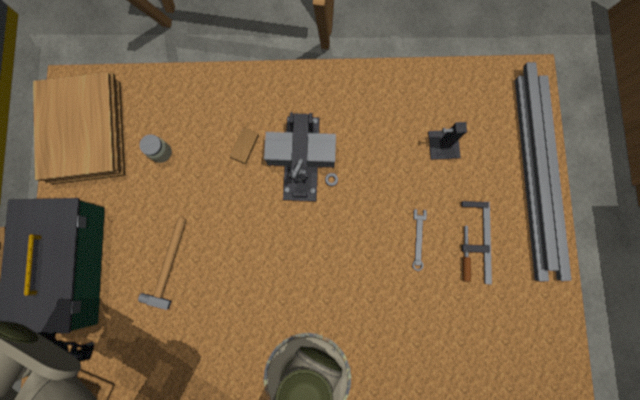

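```bash
python3 - <<'E'
import cv2
a=cv2.imread('pics/top0.png')[110:210,220:360]; cv2.imwrite('pics/topc.png',cv2.resize(a,None,fx=5.5,fy=5.5,interpolation=2))
a=cv2.imread('pics/side0.png')[120:230,260:400]; cv2.imwrite('pics/sidec.png',cv2.resize(a,None,fx=5.4,fy=5.4,interpolation=2))
E
```

```text
(no output)
```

View pics/topc.png

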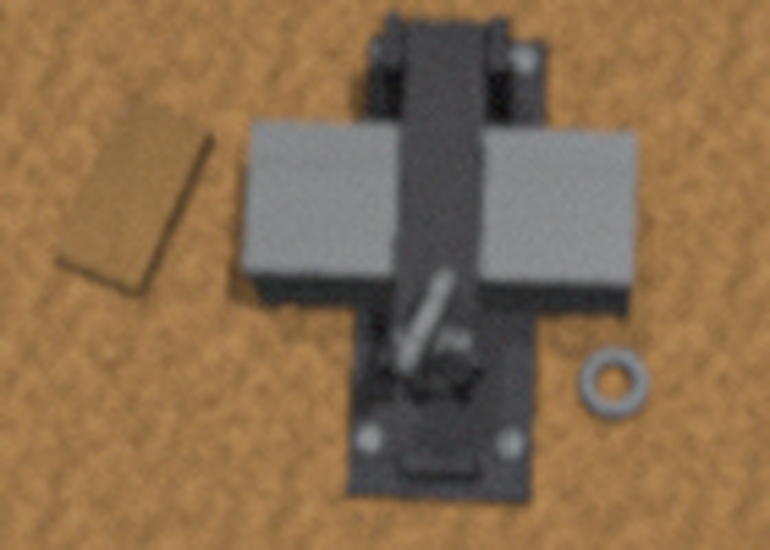

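View pics/sidec.png

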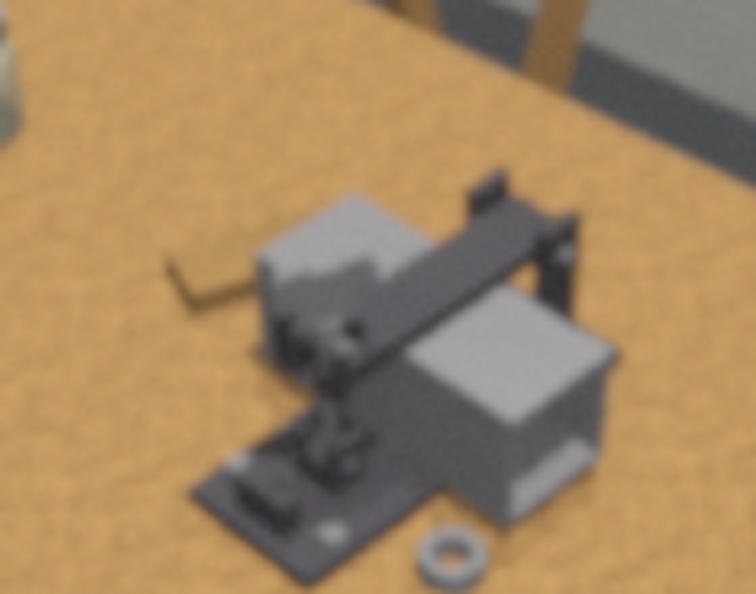

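```bash
python3 - <<'E'
from h import *
from scipy.optimize import least_squares
d=get_image('top')
pts=[((348,495),(-.065,.05,.012)),((530,502),(-.065,-.05,.012)),((545,42),(.195,-.05,.012)),
((250,122),(.118,.1,.092)),((637,132),(.118,-.1,.092)),((633,283),(.038,-.1,.092)),((243,270),(.038,.1,.092))]
uv=np.array([[220+p[0]/5.5,110+p[1]/5.5] for p,_ in pts]);X=np.array([q for _,q in pts])
def W(p,X):
    c,s=np.cos(p[2]),np.sin(p[2]);X=np.atleast_2d(X)
    return np.c_[p[0]+c*X[:,0]-s*X[:,1],p[1]+s*X[:,0]+c*X[:,1],X[:,2]]
f=lambda p:(np.array([proj(d,w) for w in W(p,X)])-uv).ravel()
r=least_squares(f,[.5,.05,0]);print(r.x,np.degrees(r.x[2]),r.fun.round(1))
for p in [(445,275),(405,365)]:
    P=at(d,220+p[0]/5.5,110+p[1]/5.5,.16);print(P)
c=W(r.x,[0,0,.16])[0];print('bolt',c, observe()['position'])
for X in ([-.014,0,.105],[-.048,0,.038],[0,0,.162]): 
  u=proj(d,W(r.x,X)[0]);print(u,(u[0]-220)*5.5,(u[1]-110)*5.5)
E
```

```text
[ 0.56611347  0.00921979 -0.05339317] -3.059203104430155 [-0.4  0.2  0.2 -0.1  0.2 -0.5  0.2 -0.1 -0.1  0.1 -0.1 -0.   0.   0.3]
[5.88508101e-01 1.77576058e-04 1.60000000e-01]
[0.5444472  0.02013493 0.16      ]
bolt [0.56611347 0.00921979 0.16      ] [0.15081378 0.52890849 0.19170823]
(np.float64(298.60832325411775), np.float64(177.56303121988302)) 432.3457778976476 371.5966717093566
(np.float64(299.46220344806244), np.float64(193.59996538912523)) 437.04211896434344 459.79980964018876
(np.float64(297.5940313394701), np.float64(168.1160475867906)) 426.76717236708566 319.6382617273482
```

```bash
cat > plan.py <<'E'
from h import *
from scipy.spatial.transform import Rotation as Ro
def down(yaw):
    a=np.radians(yaw); z=np.array([np.cos(a),np.sin(a),0]); x=np.array([0,0,-1.]); return np.c_[x,np.cross(z,x),z]
def plan(p1,R1,n,g,p0=None,R0=None,rv=None,dec=2):
    s=observe(); p=s['position'] if p0 is None else p0; R=s['tool_rot'] if R0 is None else R0
    p=np.array(p);p1=np.array(p1)
    if rv is None: rv=Ro.from_matrix(R.T@R1).as_rotvec()
    st=np.array(p);out=[]
    for k in range(n):
        tgt=st+(p1-st)*(k+1)/n
        sh=R.T@(tgt-p)/.05; row=np.r_[sh.round(dec),(rv/n).round(3),g]
        p=p+R@row[:3]*.05; R=R@Ro.from_rotvec(row[3:6]).as_matrix(); out.append(row.tolist())
    for i in range(0,n,5): print(json.dumps(out[i:i+5]))
    print('end',p.round(4),R.round(3).tolist()); return p,R
import json
E
python3 - <<'E'
from plan import *
R1=down(-114.4);rv=Ro.from_matrix(observe()['tool_rot'].T@R1).as_rotvec();print(rv)
plan([.50,.010,.26],R1,24,1,rv=np.array([3.29,0,0]))
d=snap('wrist','w0.png');print({k:v for k,v in d.items() if k!='image'})
E
```

```text
[-2.99350623e+00 -2.60580288e-05 -4.82762745e-05]
[[-0.06, -0.4, -0.34, 0.137, 0.0, 0.0, 1.0], [-0.05, -0.44, -0.27, 0.137, 0.0, 0.0, 1.0], [-0.06, -0.47, -0.22, 0.137, 0.0, 0.0, 1.0], [-0.06, -0.5, -0.15, 0.137, 0.0, 0.0, 1.0], [-0.05, -0.52, -0.08, 0.137, 0.0, 0.0, 1.0]]
[[-0.06, -0.52, -0.01, 0.137, 0.0, 0.0, 1.0], [-0.06, -0.52, 0.07, 0.137, 0.0, 0.0, 1.0], [-0.06, -0.5, 0.13, 0.137, 0.0, 0.0, 1.0], [-0.05, -0.48, 0.2, 0.137, 0.0, 0.0, 1.0], [-0.06, -0.45, 0.26, 0.137, 0.0, 0.0, 1.0]]
[[-0.06, -0.41, 0.33, 0.137, 0.0, 0.0, 1.0], [-0.05, -0.36, 0.37, 0.137, 0.0, 0.0, 1.0], [-0.06, -0.31, 0.43, 0.137, 0.0, 0.0, 1.0], [-0.06, -0.24, 0.46, 0.137, 0.0, 0.0, 1.0], [-0.05, -0.18, 0.48, 0.137, 0.0, 0.0, 1.0]]
[[-0.06, -0.11, 0.51, 0.137, 0.0, 0.0, 1.0], [-0.06, -0.04, 0.52, 0.137, 0.0, 0.0, 1.0], [-0.05, 0.03, 0.52, 0.137, 0.0, 0.0, 1.0], [-0.06, 0.1, 0.52, 0.137, 0.0, 0.0, 1.0], [-0.06, 0.17, 0.49, 0.137, 0.0, 0.0, 1.0]]
[[-0.05, 0.23, 0.47, 0.137, 0.0, 0.0, 1.0], [-0.06, 0.3, 0.42, 0.137, 0.0, 0.0, 1.0], [-0.06, 0.35, 0.39, 0.137, 0.0, 0.0, 1.0], [-0.06, 0.4, 0.33, 0.137, 0.0, 0.0, 1.0]]
end [0.4999 0.01   0.2602] [[0.0, 0.911, -0.412], [-0.0, -0.412, -0.911], [-1.0, 0.0, 0.0]]
{'fx': 309.70691628693146, 'fy': 309.70691628693146, 'cx': 317.49283068851804, 'cy': 199.16968550001118, 'rvec': array([-2.33500286, -1.76036547, -0.23071607]), 'tvec': array([-0.54949342, -0.03340086,  0.37784207]), 'shot': 4}
```

View pics/w0.png

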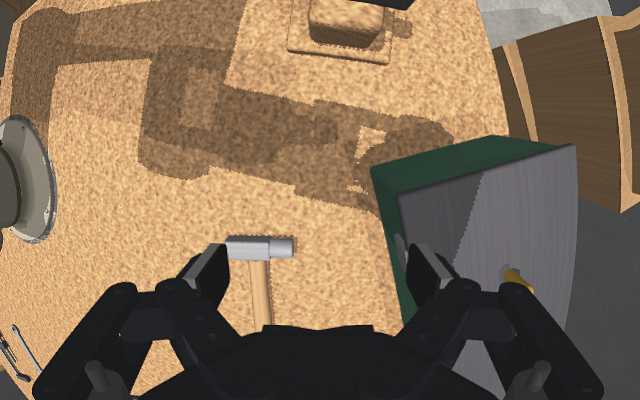

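```bash
python3 - <<'E'
from plan import *
d=get_image('wrist');R=cv2.Rodrigues(d['rvec'])[0];c=-R.T@d['tvec'];s=observe();T=s['tool_rot']
print('cam in tool',T.T@(c-s['position']),'axes in tool',(T.T@R.T).round(3).tolist())
E
```

```text
cam in tool [-0.18181568  0.06461955 -0.00033485] axes in tool [[0.0, -0.258, 0.966], [-0.001, -0.966, -0.258], [1.0, -0.001, -0.001]]
```

Call:
drive_tool([
  [[-0.06,-0.4,-0.34,0.137,0.0,0.0,1.0],[-0.05,-0.44,-0.27,0.137,0.0,0.0,1.0],[-0.06,-0.47,-0.22,0.137,0.0,0.0,1.0],[-0.06,-0.5,-0.15,0.137,0.0,0.0,1.0],[-0.05,-0.52,-0.08,0.137,0.0,0.0,1.0]],
])

```text
time_s: 1.95
position: [0.224, 0.4198, 0.2059]
tool_rot: [[0.0, -0.567, 0.824], [0.0, 0.824, 0.567], [-1.0, 0.0, 0.0]]
ft_force: [0.6, 0.4, -1.0]
grip_width: 0.0854
```

Call:
drive_tool([
  [[-0.06,-0.52,-0.01,0.137,0.0,0.0,1.0],[-0.06,-0.52,0.07,0.137,0.0,0.0,1.0],[-0.06,-0.5,0.13,0.137,0.0,0.0,1.0],[-0.05,-0.48,0.2,0.137,0.0,0.0,1.0],[-0.06,-0.45,0.26,0.137,0.0,0.0,1.0]],
])

```text
time_s: 2.45
position: [0.2965, 0.3118, 0.2204]
tool_rot: [[0.0, 0.083, 0.997], [0.0, 0.997, -0.083], [-1.0, 0.0, 0.0]]
ft_force: [0.2, -0.0, -0.3]
grip_width: 0.0854
```

Call:
drive_tool([
  [[-0.06,-0.41,0.33,0.137,0.0,0.0,1.0],[-0.05,-0.36,0.37,0.137,0.0,0.0,1.0],[-0.06,-0.31,0.43,0.137,0.0,0.0,1.0],[-0.06,-0.24,0.46,0.137,0.0,0.0,1.0],[-0.05,-0.18,0.48,0.137,0.0,0.0,1.0]],
])

```text
time_s: 2.95
position: [0.3695, 0.2038, 0.2345]
tool_rot: [[0.0, 0.695, 0.719], [0.0, 0.719, -0.695], [-1.0, 0.0, 0.0]]
ft_force: [0.4, 0.1, -0.3]
grip_width: 0.0856
```

Call:
drive_tool([
  [[-0.06,-0.11,0.51,0.137,0.0,0.0,1.0],[-0.06,-0.04,0.52,0.137,0.0,0.0,1.0],[-0.05,0.03,0.52,0.137,0.0,0.0,1.0],[-0.06,0.1,0.52,0.137,0.0,0.0,1.0],[-0.06,0.17,0.49,0.137,0.0,0.0,1.0]],
])

```text
time_s: 3.45
position: [0.4425, 0.0955, 0.2489]
tool_rot: [[0.0, 0.993, 0.118], [-0.0, 0.118, -0.993], [-1.0, 0.0, 0.0]]
ft_force: [0.2, 0.7, 0.8]
grip_width: 0.0856
```

Call:
drive_tool([
  [[-0.05,0.23,0.47,0.137,0.0,0.0,1.0],[-0.06,0.3,0.42,0.137,0.0,0.0,1.0],[-0.06,0.35,0.39,0.137,0.0,0.0,1.0],[-0.06,0.4,0.33,0.137,0.0,0.0,1.0]],
])

```text
time_s: 3.85
position: [0.5004, 0.009, 0.2604]
tool_rot: [[0.0, 0.909, -0.417], [-0.0, -0.417, -0.909], [-1.0, 0.0, -0.0]]
ft_force: [-0.4, -0.1, 0.2]
grip_width: 0.0856
```

```bash
python3 - <<'E'
from plan import *
s=observe();print(s['time_s'],s['position'],s['tool_rot'].round(3),s['q'].round(1),s['ft_force'])
d=snap('wrist','w1.png')
E
```

```text
3.85 [0.50037379 0.00900791 0.26041187] [[ 0.     0.909 -0.417]
 [-0.    -0.417 -0.909]
 [-1.     0.    -0.   ]] [-12.5  14.3  74.1   0.   91.6 102.1] [-0.37855146 -0.07952678  0.1843716 ]
```

View pics/w1.png

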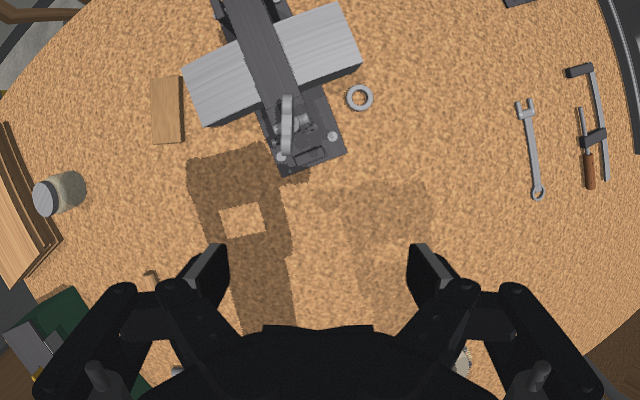

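```bash
python3 - <<'E'
from plan import *
im=cv2.imread('pics/w1.png')[70:180,230:360]; cv2.imwrite('pics/w1c.png',cv2.resize(im,None,fx=5.4,fy=5.4,interpolation=2))
E
```

```text
(no output)
```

View pics/w1c.png

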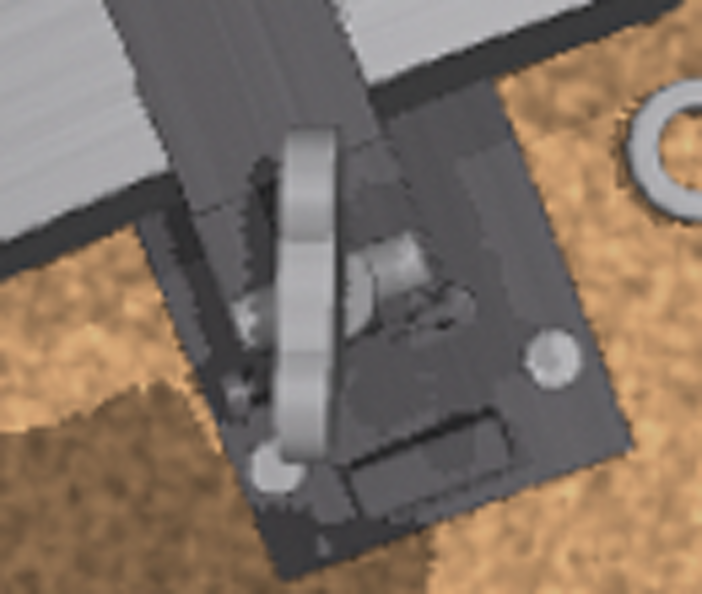

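```bash
cat >> h.py <<'E'
def fat(d,u,v,z):
    R=cv2.Rodrigues(np.array(d['rvec'],float))[0]; c=-R.T@np.array(d['tvec'],float).ravel()
    a=np.array([u-d['cx'],v-d['cy']])/d['fx']; th=np.hypot(*a)
    r=R.T@np.r_[np.sin(th)*a/th,np.cos(th)]
    return c+r*(z-c[2])/r[2]
E
python3 - <<'E'
from plan import *
d=get_image('wrist')
A=[fat(d,230+u/5.4,70+v/5.4,.158) for u,v in((310,130),(303,452))];print(A,(A[0]+A[1])/2)
v=A[0]-A[1];print(np.degrees(np.arctan2(v[1],v[0])),np.linalg.norm(v))
# plate bolts heads / rest block for clamp check: front plate corners
for u,v in((287,580),(633,450)): print(fat(d,230+u/5.4,70+v/5.4,.012))
th=-.0534
for X in((-.065,.05),(-.065,-.05)): print(.5661+np.cos(th)*X[0]-np.sin(th)*X[1],.0092+np.sin(th)*X[0]+np.cos(th)*X[1])
plan([.5664,.0095,.205],down(-114.4),3,-.2)
plan([.5664,.0095,.128],down(-114.4),3,-.2,p0=[.5664,.0095,.205],R0=down(-114.4))
E
```

```text
[array([ 0.59383489, -0.00710558,  0.158     ]), array([0.544755  , 0.01791815, 0.158     ])] [0.56929495 0.00540629 0.158     ]
-27.015086870952576 0.05509103776498672
[0.50762986 0.05707164 0.012     ]
[ 0.5001821  -0.03920297  0.012     ]
0.503861384916278 0.06259807854651955
0.4985239224428554 -0.03725937733107032
[[0.37, 0.39, -0.19, -0.001, 0.0, -0.0, -0.2], [0.36, 0.39, -0.19, -0.001, 0.0, -0.0, -0.2], [0.37, 0.39, -0.19, -0.001, 0.0, -0.0, -0.2]]
end [0.5663 0.0094 0.205 ] [[0.0, 0.91, -0.414], [-0.0, -0.414, -0.91], [-1.0, 0.0, 0.0]]
[[0.51, 0.0, 0.0, 0.0, 0.0, 0.0, -0.2], [0.52, 0.0, 0.0, 0.0, 0.0, 0.0, -0.2], [0.51, 0.0, 0.0, 0.0, 0.0, 0.0, -0.2]]
end [0.5664 0.0095 0.128 ] [[0.0, 0.911, -0.413], [0.0, -0.413, -0.911], [-1.0, 0.0, 0.0]]
```

Call:
drive_tool([
  [[0.37,0.41,-0.18,0.0,0,0,-0.2],[0.36,0.41,-0.18,0.007,0,0,-0.2],[0.37,0.42,-0.18,0.008,0,0,-0.2],[0,0,0,0,0,0,-0.2],[0,0,0,0,0,0,-0.2]],
])

```text
time_s: 4.45
position: [0.5671, 0.0094, 0.2051]
tool_rot: [[-0.001, 0.906, -0.424], [0.0, -0.424, -0.906], [-1.0, -0.001, 0.0]]
ft_force: [-0.0, 0.2, -0.6]
grip_width: 0.0337
```

```bash
python3 - <<'E'
from plan import *
s=observe();print(s['time_s'],s['position'],s['ft_force'],s['grip_width'])
d=snap('wrist','w2.png')
im=cv2.imread('pics/w2.png')[190:400,200:440]; cv2.imwrite('pics/w2c.png',cv2.resize(im,None,fx=2.8,fy=2.8,interpolation=2))
E
```

```text
4.45 [0.56706575 0.00944234 0.20506294] [-0.02044629  0.24864467 -0.5556766 ] 0.03371067435605601
```

View pics/w2.png

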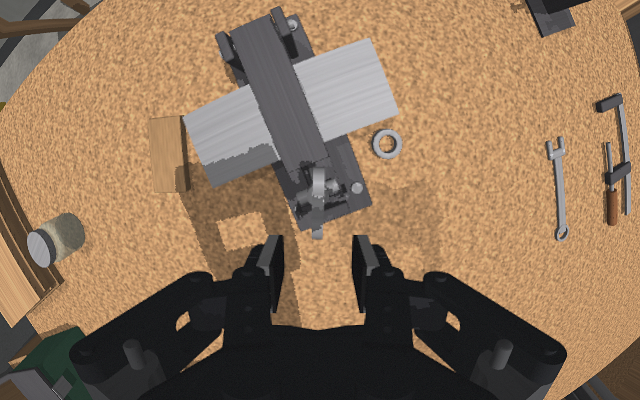

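View pics/w2c.png

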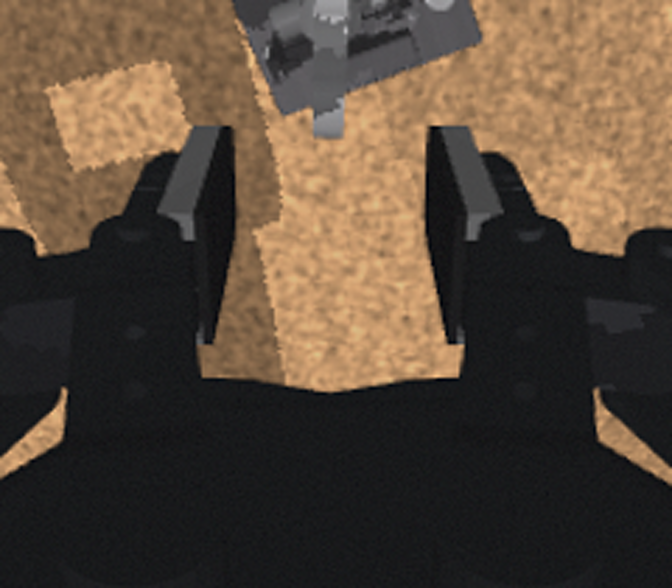

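```bash
python3 - <<'E'
from plan import *
d=get_image('wrist')
im=d['image'][120:260,260:380,::-1]; cv2.imwrite('pics/w3c.png',cv2.resize(im,None,fx=4.2,fy=4.2,interpolation=2))
R=observe()['tool_rot'];
A=[fat(d,u,v,.158) for u,v in((318,168),(317.5,237))];print(A,(A[0]+A[1])/2)
v=A[0]-A[1];print(np.degrees(np.arctan2(v[1],v[0])),np.linalg.norm(v), R.T@((A[0]+A[1])/2-observe()['position']))
E
```

```text
[array([ 0.59267098, -0.00332422,  0.158     ]), array([0.54265319, 0.02056769, 0.158     ])] [0.56766209 0.00862173 0.158     ]
-25.53232010247342 0.05543106010244051 [0.04827941 0.00072242 0.00037376]
```

View pics/w3c.png

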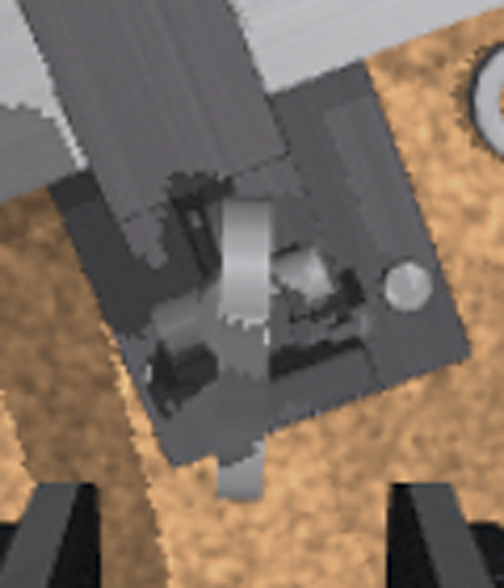

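Call:
drive_tool([
  [[0.46,0.01,0,0,0,0,-0.2],[0.46,0,0,0,0,0,-0.2],[0.46,0,0,0,0,0,-0.2],[0,0,0,0,0,0,-0.2]],
])

```text
time_s: 4.95
position: [0.5663, 0.0091, 0.1348]
tool_rot: [[-0.004, 0.905, -0.425], [0.001, -0.425, -0.905], [-1.0, -0.004, 0.001]]
ft_force: [-0.1, 0.3, 0.4]
grip_width: 0.0343
```

Call:
drive_tool([
  [[0,0,0,0,0,0,-0.5],[0,0,0,0,0,0,-0.8],[0,0,0,0,0,0,-1],[0,0,0,0,0,0,-1]],
], force=25)

```text
time_s: 5.35
position: [0.5683, 0.0087, 0.1371]
tool_rot: [[0.001, 0.905, -0.425], [-0.0, -0.425, -0.905], [-1.0, 0.001, -0.0]]
ft_force: [0.5, -0.1, -0.1]
grip_width: 0.0003
```

```bash
python3 - <<'E'
from plan import *
s=observe();print(s['time_s'],s['position'],s['ft_force'],s['wrist_torque'],s['grip_width'])
E
```

```text
5.35 [0.56825526 0.00869343 0.13707274] [ 0.48289437 -0.13204091 -0.09627364] [0.05883488 0.04464309 0.03225731] 0.0002668547772780649
```

```bash
python3 - <<'E'
from plan import *
d=snap('wrist','w4.png'); snap('side','s4.png');snap('top','t4.png')
im=d['image'][150:390,200:440,::-1]; cv2.imwrite('pics/w4c.png',cv2.resize(im,None,fx=2.5,fy=2.5,interpolation=2))
im=cv2.imread('pics/s4.png')[80:230,240:420]; cv2.imwrite('pics/s4c.png',cv2.resize(im,None,fx=4,fy=4,interpolation=2))
E
```

```text
(no output)
```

View pics/w4c.png

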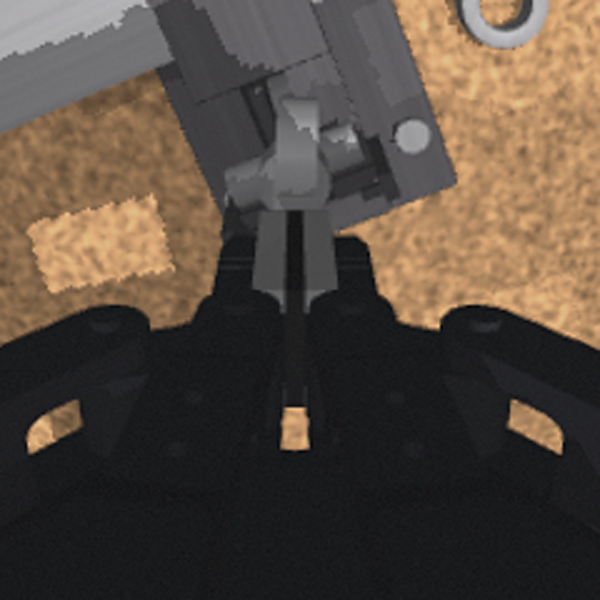

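View pics/s4c.png

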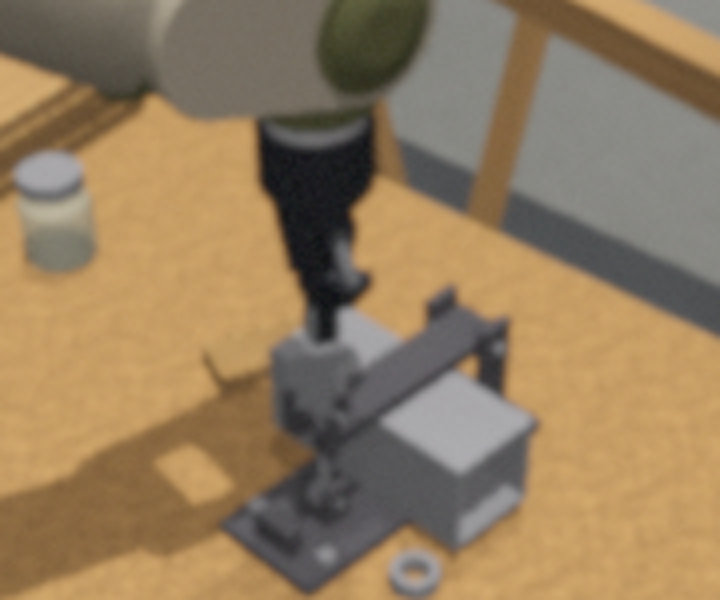

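```bash
python3 - <<'E'
from plan import *
d=get_image('side');s=observe();p=s['position'];print(p)
im=cv2.imread('pics/s4.png')
for k,dz in enumerate((0,.045)):
    u,v=proj(d,p+[0,0,dz]);print(u,v); cv2.circle(im,(round(u),round(v)),1,((0,0,255),(0,255,0))[k],-1)
im=im[100:220,260:400];cv2.imwrite('pics/s4d.png',cv2.resize(im,None,fx=5,fy=5,interpolation=0))
d=get_image('top')
im=cv2.imread('pics/t4.png')
for k,dz in enumerate((0,.045)):
    u,v=proj(d,p+[0,0,dz]);print(u,v); cv2.circle(im,(round(u),round(v)),1,((0,0,255),(0,255,0))[k],-1)
im=im[110:230,230:370];cv2.imwrite('pics/t4d.png',cv2.resize(im,None,fx=5,fy=5,interpolation=0))
E
```

```text
[0.56800162 0.00872324 0.13639162]
319.19770789386365 176.0936663080473
318.7876064704576 163.61324250984654
298.3243204506748 169.50959542479345
297.3359445112663 165.77213637302202
```

View pics/s4d.png

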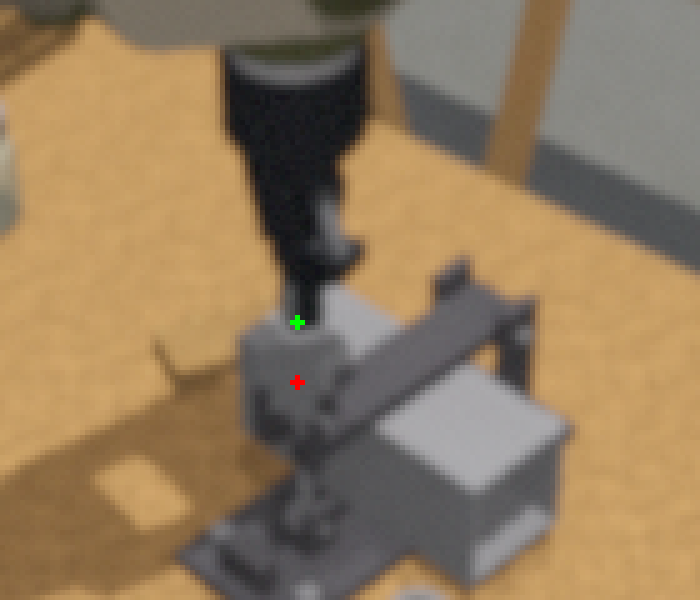

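View pics/t4d.png

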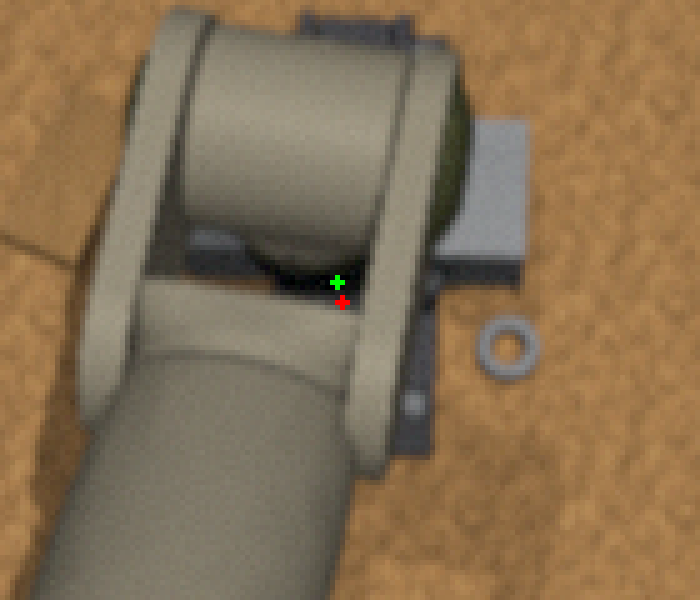

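Call:
drive_tool([
  [[0,0,0,0,0,0,-0.2],[0,0,0,0,0,0,-0.2],[0,0,0,0,0,0,-0.2],[0,0,0,0,0,0,-0.2]],
])

```text
time_s: 6.0
position: [0.568, 0.0087, 0.1362]
tool_rot: [[-0.0, 0.905, -0.425], [0.0, -0.425, -0.905], [-1.0, -0.0, 0.0]]
ft_force: [0.1, 1.1, 0.6]
grip_width: 0.0343
```

Call:
drive_tool([
  [[0.2,0,0,0,0,0,-0.2],[0.25,0,0,0,0,0,-0.2],[0,0,0,0,0,0,-0.2],[0,0,0,0,0,0,-0.2]],
])

```text
time_s: 6.4
position: [0.5679, 0.0087, 0.1135]
tool_rot: [[-0.001, 0.905, -0.425], [0.0, -0.425, -0.905], [-1.0, -0.001, 0.0]]
ft_force: [0.2, -0.1, 0.6]
grip_width: 0.0341
```

```bash
python3 - <<'E'
from plan import *
s=observe();print(s['time_s'],s['position'],s['ft_force'],s['wrist_torque'],s['grip_width'])
d=snap('wrist','w5.png')
im=d['image'][150:390,200:440,::-1]; cv2.imwrite('pics/w5c.png',cv2.resize(im,None,fx=2.5,fy=2.5,interpolation=2))
E
```

```text
6.4 [0.56787018 0.00874254 0.11345205] [ 0.24434455 -0.12988472  0.56756768] [-0.01750869  0.02508109  0.00803728] 0.03413290809459054
```

View pics/w5c.png

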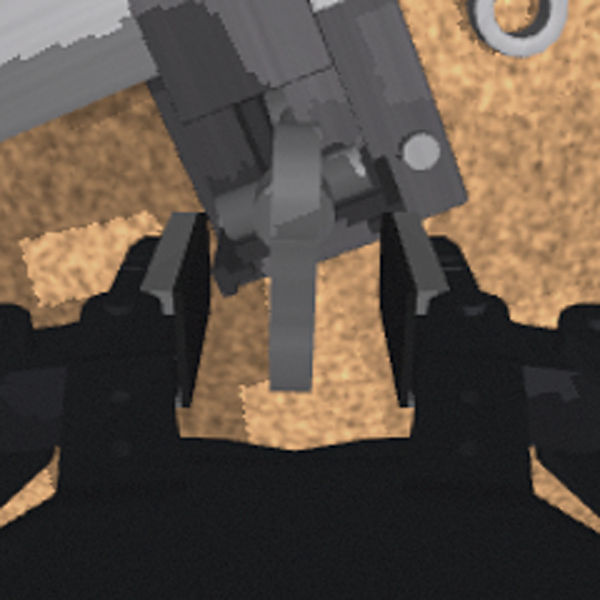

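Call:
drive_tool([
  [[0.22,0.02,0,0,0,0,-0.2],[0.22,0,0,0,0,0,-0.2],[0,0,0,0,0,0,-0.2],[0,0,0,0,0,0,-0.4]],
])

```text
time_s: 6.85
position: [0.5687, 0.0083, 0.0913]
tool_rot: [[-0.001, 0.905, -0.425], [0.0, -0.425, -0.905], [-1.0, -0.001, 0.0]]
ft_force: [-0.1, -0.2, -0.2]
grip_width: 0.0261
```

Call:
drive_tool([
  [[0,0,0,0,0,0,-0.6],[0,0,0,0,0,0,-0.8],[0,0,0,0,0,0,-1],[0,0,0,0,0,0,-1]],
], force=25)

```text
time_s: 7.25
position: [0.5691, 0.0083, 0.0921]
tool_rot: [[0.001, 0.905, -0.425], [-0.0, -0.425, -0.905], [-1.0, 0.001, -0.0]]
ft_force: [0.4, 0.5, 2.8]
grip_width: 0.0088
```

```bash
python3 - <<'E'
from plan import *
s=observe();print(s['time_s'],s['position'],s['ft_force'],s['wrist_torque'],s['grip_width'])
E
```

```text
7.25 [0.5691243  0.00831761 0.09206792] [0.35306623 0.47399532 2.75793817] [ 0.08280351 -0.01775459 -0.14313893] 0.008750778336420614
```

Call:
drive_tool([
  [[-0.01,0,0,-0.07,0,0,-1],[-0.01,0,0,-0.14,0,0,-1],[-0.01,0,0,-0.14,0,0,-1],[-0.01,0,0,-0.14,0,0,-1],[0,0,0,0,0,0,-1]],
])

```text
time_s: 7.75
position: [0.569, 0.0087, 0.0938]
tool_rot: [[0.0, 0.999, 0.052], [0.001, 0.052, -0.999], [-1.0, 0.0, -0.001]]
ft_force: [1.0, 2.1, 0.6]
grip_width: 0.0083
```

```bash
cat > st.py <<'E'
from plan import *
s=observe();R=s['tool_rot'];print(s['time_s'],s['position'].round(4),'yaw',np.degrees(np.arctan2(R[1,2],R[0,2])).round(2),s['ft_force'].round(2),s['wrist_torque'].round(2),s['grip_width'].round(4),s['q'][5].round(1))
E
python3 st.py
```

```text
Traceback (most recent call last):
  File "st.py", line 2, in <module>
    s=observe();R=s['tool_rot'];print(s['time_s'],s['position'].round(4),'yaw',np.degrees(np.arctan2(R[1,2],R[0,2])).round(2),s['ft_force'].round(2),s['wrist_torque'].round(2),s['grip_width'].round(4),s['q'][5].round(1))
                                                                                                                                                                                ^^^^^^^^^^^^^^^^^^^^^
AttributeError: 'float' object has no attribute 'round'
```

```bash
sed -i "s/s\['grip_width'\].round(4)/round(float(s['grip_width']),4)/" st.py; python3 - <<'E'
from plan import *
import pickle
d=snap('wrist','w6.png');pickle.dump(d,open('w6.pkl','wb'))
im=d['image'][130:270,240:420,::-1]; cv2.imwrite('pics/w6c.png',cv2.resize(im,None,fx=4.2,fy=4.2,interpolation=2))
E
python3 st.py
```

```text
7.8 [0.569  0.0087 0.0938] yaw -87.25 [0.74 2.38 0.85] [ 0.65 -0.17  0.01] 0.0086 76.2
```

View pics/w6c.png

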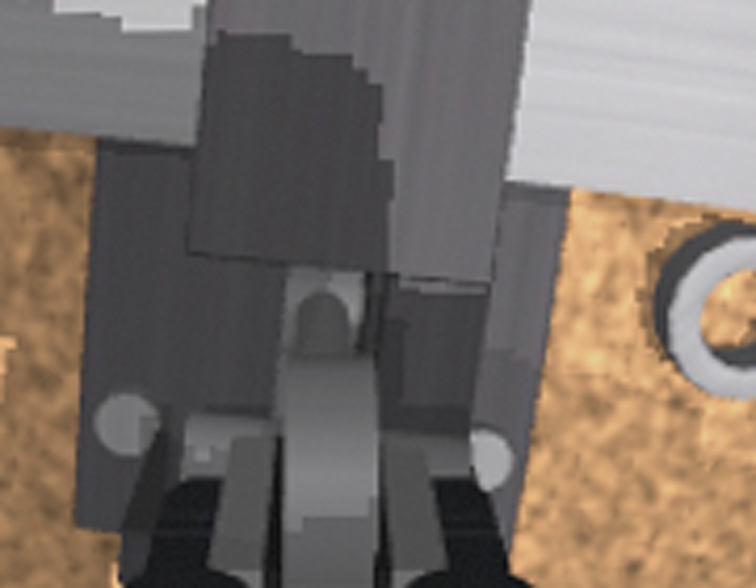

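Call:
drive_tool([
  [[-0.01,0,-0.02,-0.12,0,0,-1],[-0.005,0,0,-0.1,0,0,-1],[0,0,0,0,0,0,-1]],
])

```text
time_s: 8.1
position: [0.5689, 0.0095, 0.0946]
tool_rot: [[0.0, 0.964, 0.265], [0.0, 0.265, -0.964], [-1.0, 0.0, -0.0]]
ft_force: [0.6, 1.5, 0.1]
grip_width: 0.0086
```

```bash
python3 st.py
```

```text
8.1 [0.5689 0.0095 0.0946] yaw -74.62 [0.64 1.53 0.08] [ 0.46 -0.18 -0.07] 0.0086 63.6
```

Call:
drive_tool([
  [[0,0.008,-0.03,0,0,0,-1],[0,0,0,0,0,0,-1]],
])

```text
time_s: 8.3
position: [0.569, 0.0107, 0.0946]
tool_rot: [[0.001, 0.964, 0.265], [-0.001, 0.265, -0.964], [-1.0, 0.0, 0.001]]
ft_force: [0.7, -1.1, 0.8]
grip_width: 0.0087
```

```bash
python3 st.py; cat > swing.py <<'E'
from plan import *
import sys
# swing rows: list of incremental angles about hinge below, axis -clamp y
def swing(dths,p,R,H,g=-1):
    ax=-np.array([np.sin(.0534),np.cos(.0534),0]); out=[]
    p=np.array(p);R=np.array(R)
    for d in dths:
        Q=Ro.from_rotvec(ax*d).as_matrix(); p2=H+Q@(p-H)
        row=np.r_[(R.T@(p2-p)/.05).round(3),(R.T@(ax*d)).round(4),g]
        out.append(row.tolist()); p=p+R@row[:3]*.05; R=R@Ro.from_rotvec(row[3:6]).as_matrix()
    print(json.dumps(out)); return p,R
if __name__=='__main__':
    s=observe();p=s['position'];R=s['tool_rot'];H=np.array([p[0],p[1],.03])
    swing([.02]*5,p,R,H)
    swing([-.02]*5,p,R,H)
E
python3 swing.py
```

```text
8.3 [0.569  0.0107 0.0946] yaw -74.65 [ 0.72 -1.13  0.79] [-0.05 -0.16 -0.04] 0.0087 63.8
[[0.0, -0.025, -0.008, 0.0, -0.0063, 0.019, -1.0], [0.0, -0.025, -0.008, 0.0, -0.0063, 0.019, -1.0], [0.0, -0.025, -0.008, 0.0, -0.0063, 0.019, -1.0], [0.0, -0.025, -0.008, 0.0, -0.0063, 0.019, -1.0], [0.0, -0.025, -0.008, 0.0, -0.0063, 0.019, -1.0]]
[[0.0, 0.025, 0.008, -0.0, 0.0063, -0.019, -1.0], [0.0, 0.025, 0.008, -0.0, 0.0063, -0.019, -1.0], [0.0, 0.025, 0.008, -0.0, 0.0063, -0.019, -1.0], [0.0, 0.025, 0.008, -0.0, 0.0063, -0.019, -1.0], [0.0, 0.025, 0.008, -0.0, 0.0063, -0.019, -1.0]]
```

Call:
drive_tool([
  [[0,-0.025,-0.008,0,-0.006,0.019,-1],[0,-0.025,-0.008,0,-0.006,0.019,-1],[0,0,0,0,0,0,-1]],
])

```text
time_s: 8.6
position: [0.5658, 0.0109, 0.0946]
tool_rot: [[0.041, 0.963, 0.267], [-0.002, 0.267, -0.964], [-0.999, 0.039, 0.013]]
ft_force: [1.9, -0.5, -0.8]
grip_width: 0.0086
```

```bash
python3 st.py
```

```text
8.6 [0.5658 0.0109 0.0946] yaw -74.54 [ 1.94 -0.48 -0.8 ] [-0.14 -0.4  -0.09] 0.0086 63.3
```

Call:
drive_tool([
  [[0,-0.01,-0.003,0,-0.002,0.0075,-1],[0,0,0,0,0,0,-1]],
])

```text
time_s: 8.8
position: [0.5656, 0.0109, 0.0946]
tool_rot: [[0.048, 0.963, 0.267], [-0.001, 0.267, -0.964], [-0.999, 0.046, 0.014]]
ft_force: [1.6, -1.4, 0.8]
grip_width: 0.0085
```

```bash
python3 st.py
```

```text
8.8 [0.5656 0.0109 0.0946] yaw -74.52 [ 1.59 -1.39  0.77] [-0.14 -0.32 -0.11] 0.0085 63.2
```

Call:
drive_tool([
  [[0,-0.0125,-0.004,0,-0.003,0.0095,-1],[0,0,0,0,0,0,-1]],
])

```text
time_s: 9.0
position: [0.565, 0.011, 0.0945]
tool_rot: [[0.058, 0.962, 0.267], [-0.002, 0.268, -0.964], [-0.998, 0.056, 0.017]]
ft_force: [1.8, -0.4, 1.1]
grip_width: 0.0087
```

```bash
python3 st.py
```

```text
9.0 [0.565  0.011  0.0945] yaw -74.51 [ 1.81 -0.43  1.07] [-0.24 -0.34 -0.09] 0.0087 63.1
```

Call:
drive_tool([
  [[0,-0.0125,-0.004,0,-0.003,0.0095,-1],[0,0,0,0,0,0,-1]],
])

```text
time_s: 9.2
position: [0.5643, 0.011, 0.0945]
tool_rot: [[0.068, 0.961, 0.267], [-0.002, 0.268, -0.964], [-0.998, 0.065, 0.02]]
ft_force: [1.7, -0.9, 1.6]
grip_width: 0.0085
```

```bash
python3 st.py
```

```text
9.2 [0.5643 0.011  0.0945] yaw -74.52 [ 1.71 -0.87  1.63] [-0.22 -0.35 -0.08] 0.0085 63.0
```

Call:
drive_tool([
  [[0,-0.0125,-0.004,0,-0.003,0.0095,-1],[0,0,0,0,0,0,-1]],
])

```text
time_s: 9.4
position: [0.5637, 0.0111, 0.0945]
tool_rot: [[0.078, 0.961, 0.267], [-0.002, 0.268, -0.964], [-0.997, 0.075, 0.023]]
ft_force: [0.6, -1.0, 3.5]
grip_width: 0.0083
```

```bash
python3 st.py
```

```text
9.4 [0.5637 0.0111 0.0945] yaw -74.53 [ 0.6  -0.96  3.46] [-0.26 -0.34 -0.1 ] 0.0083 62.9
```

Call:
drive_tool([
  [[-0.003,-0.0125,-0.004,0,-0.003,0.0095,-1],[0,0,0,0,0,0,-1]],
])

```text
time_s: 9.6
position: [0.5629, 0.0111, 0.0944]
tool_rot: [[0.088, 0.96, 0.266], [-0.003, 0.268, -0.964], [-0.996, 0.084, 0.026]]
ft_force: [1.4, -1.2, 2.2]
grip_width: 0.0086
```

```bash
python3 st.py
```

```text
9.6 [0.5629 0.0111 0.0944] yaw -74.55 [ 1.36 -1.2   2.2 ] [-0.28 -0.37 -0.07] 0.0086 62.7
```

```bash
python3 - <<'E'
from plan import *
import pickle
d=snap('wrist','w7.png');pickle.dump(d,open('w7.pkl','wb'))
im=d['image'][130:290,220:420,::-1]; cv2.imwrite('pics/w7c.png',cv2.resize(im,None,fx=4,fy=4,interpolation=2))
E

```

```text
(no output)
```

View pics/w7c.png

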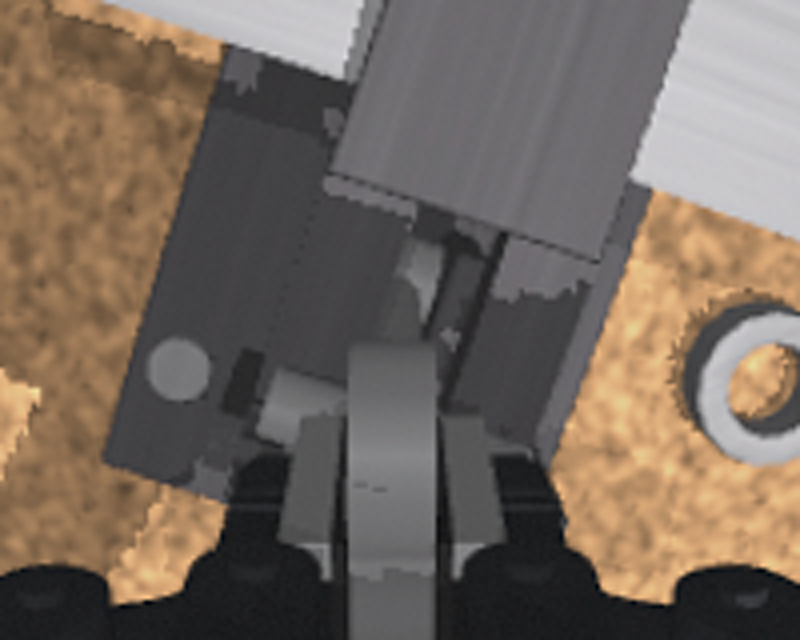

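Call:
drive_tool([
  [[-0.002,-0.012,-0.004,0,-0.003,0.0095,-1],[0,0,0,0,0,0,-1]],
])

```text
time_s: 9.85
position: [0.5623, 0.0111, 0.0945]
tool_rot: [[0.098, 0.959, 0.266], [-0.003, 0.268, -0.964], [-0.995, 0.093, 0.029]]
ft_force: [1.5, -0.4, 1.4]
grip_width: 0.0087
```

```bash
python3 st.py
```

```text
9.85 [0.5623 0.0111 0.0945] yaw -74.56 [ 1.52 -0.36  1.44] [-0.24 -0.43 -0.14] 0.0087 62.6
```

Call:
drive_tool([
  [[0,-0.012,-0.004,0,-0.003,0.0095,-1],[0,0,0,0,0,0,-1]],
])

```text
time_s: 10.05
position: [0.5619, 0.0111, 0.0945]
tool_rot: [[0.108, 0.958, 0.266], [-0.004, 0.268, -0.964], [-0.994, 0.103, 0.032]]
ft_force: [2.9, -1.1, 1.3]
grip_width: 0.009
```

```bash
python3 st.py
```

```text
10.05 [0.5619 0.0111 0.0945] yaw -74.58 [ 2.95 -1.11  1.3 ] [-0.25 -0.63 -0.06] 0.009 62.5
```

Call:
drive_tool([
  [[0.001,0.0268,0.0086,0,0.0064,-0.0205,-1],[0.001,0.0268,0.0086,0,0.0064,-0.0205,-1],[0.001,0.0268,0.0086,0,0.0064,-0.0205,-1],[0.001,0.0268,0.0086,0,0.0064,-0.0205,-1],[0.001,0.0268,0.0086,0,0.0064,-0.0205,-1]],
])

```text
time_s: 10.55
position: [0.5685, 0.0109, 0.0945]
tool_rot: [[-0.002, 0.964, 0.268], [0.0, 0.268, -0.964], [-1.0, -0.002, -0.001]]
ft_force: [1.1, -0.6, 2.2]
grip_width: 0.008
```

Call:
drive_tool([
  [[-0.009,0,0,-0.12,0,0,-1],[-0.009,0,0,-0.12,0,0,-1],[-0.009,0,0,-0.12,0,0,-1],[0,0,0,0,0,0,-1]],
])

```text
time_s: 10.95
position: [0.5685, 0.0111, 0.0958]
tool_rot: [[-0.001, 0.807, 0.591], [0.001, 0.591, -0.807], [-1.0, -0.0, -0.001]]
ft_force: [1.5, 0.0, 3.1]
grip_width: 0.0085
```

```bash
python3 st.py; python3 swing.py; python3 - <<'E'
from plan import *
print(observe()['tool_rot'].round(3))
d=snap('wrist','w8.png')
im=d['image'][130:290,220:420,::-1]; cv2.imwrite('pics/w8c.png',cv2.resize(im,None,fx=4,fy=4,interpolation=2))
E
```

```text
10.95 [0.5685 0.0111 0.0958] yaw -53.8 [1.55 0.02 3.07] [ 0.06 -0.22  0.07] 0.0085 43.0
[[0.0, -0.02, -0.017, -0.0, -0.0127, 0.0155, -1.0], [0.0, -0.02, -0.017, -0.0, -0.0127, 0.0155, -1.0], [0.0, -0.02, -0.017, -0.0, -0.0127, 0.0155, -1.0], [0.0, -0.02, -0.017, -0.0, -0.0127, 0.0155, -1.0], [0.0, -0.02, -0.017, -0.0, -0.0127, 0.0155, -1.0]]
[[0.0, 0.02, 0.017, 0.0, 0.0127, -0.0155, -1.0], [0.0, 0.02, 0.017, 0.0, 0.0127, -0.0155, -1.0], [0.0, 0.02, 0.017, 0.0, 0.0127, -0.0155, -1.0], [0.0, 0.02, 0.017, 0.0, 0.0127, -0.0155, -1.0], [0.0, 0.02, 0.017, 0.0, 0.0127, -0.0155, -1.0]]
[[-0.001  0.807  0.591]
 [ 0.001  0.591 -0.807]
 [-1.    -0.    -0.001]]
```

View pics/w8c.png

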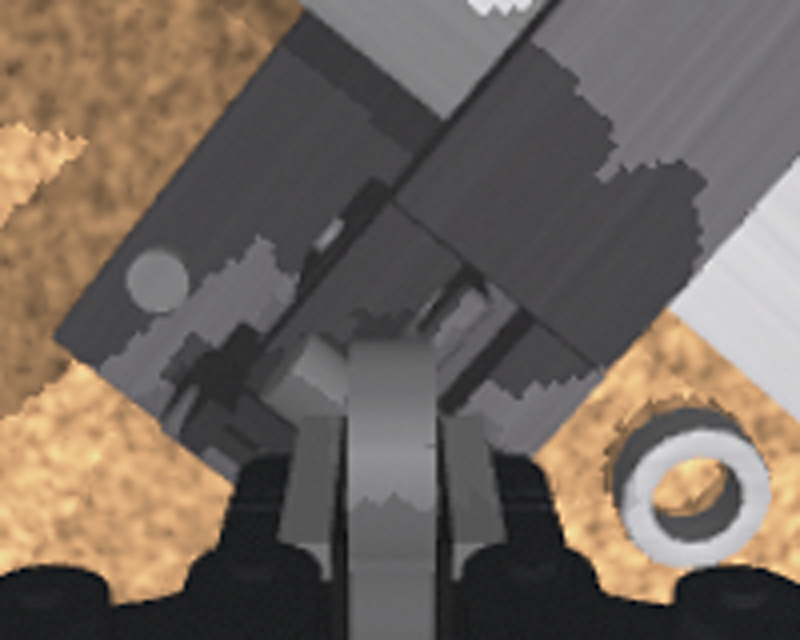

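Call:
drive_tool([
  [[-0.003,-0.02,-0.017,0,-0.0127,0.0155,-1],[0,-0.02,-0.017,0,-0.0127,0.0155,-1],[0,0,0,0,0,0,-1]],
])

```text
time_s: 11.3
position: [0.5654, 0.0113, 0.096]
tool_rot: [[0.04, 0.807, 0.589], [-0.002, 0.589, -0.808], [-0.999, 0.031, 0.025]]
ft_force: [1.3, 0.1, -0.4]
grip_width: 0.0088
```

Call:
drive_tool([
  [[0,-0.01,-0.0085,0,-0.0063,0.0078,-1],[0,-0.01,-0.0085,0,-0.0063,0.0078,-1]],
])

```text
time_s: 11.5
position: [0.5647, 0.0112, 0.0959]
tool_rot: [[0.06, 0.806, 0.588], [-0.003, 0.59, -0.808], [-0.998, 0.047, 0.038]]
ft_force: [0.5, 0.8, 2.0]
grip_width: 0.0082
```

```bash
python3 st.py
```

```text
11.5 [0.5647 0.0112 0.0959] yaw -53.93 [0.51 0.77 2.03] [ 0.23 -0.08  0.05] 0.0082 42.5
```

Call:
drive_tool([
  [[-0.001,-0.01,-0.0085,0,-0.0063,0.0078,-1],[-0.001,-0.01,-0.0085,0,-0.0063,0.0078,-1],[0,0,0,0,0,0,-1]],
])

```text
time_s: 11.8
position: [0.5632, 0.0113, 0.0959]
tool_rot: [[0.08, 0.805, 0.588], [-0.004, 0.59, -0.807], [-0.997, 0.062, 0.05]]
ft_force: [1.3, 0.7, -0.7]
grip_width: 0.0086
```

```bash
python3 st.py
```

```text
11.8 [0.5632 0.0113 0.0959] yaw -53.95 [ 1.33  0.69 -0.66] [ 0.18 -0.07  0.04] 0.0086 42.3
```

Call:
drive_tool([
  [[0,-0.01,-0.0085,0,-0.0063,0.0078,-1],[0,0,0,0,0,0,-1]],
])

```text
time_s: 12.0
position: [0.5626, 0.0113, 0.0959]
tool_rot: [[0.09, 0.804, 0.587], [-0.005, 0.59, -0.807], [-0.996, 0.07, 0.057]]
ft_force: [0.2, 0.7, -1.3]
grip_width: 0.0086
```

```bash
python3 st.py
```

```text
12.0 [0.5626 0.0113 0.0959] yaw -53.97 [ 0.22  0.71 -1.31] [ 0.14 -0.06  0.02] 0.0086 42.2
```

Call:
drive_tool([
  [[0,-0.01,-0.0085,0,-0.0063,0.0078,-1],[0,0,0,0,0,0,-1]],
])

```text
time_s: 12.2
position: [0.562, 0.0114, 0.0959]
tool_rot: [[0.1, 0.804, 0.587], [-0.005, 0.59, -0.807], [-0.995, 0.078, 0.063]]
ft_force: [-0.0, 0.1, -0.6]
grip_width: 0.0083
```

```bash
python3 st.py
```

```text
12.2 [0.562  0.0114 0.0959] yaw -54.0 [-0.04  0.14 -0.64] [0.12 0.01 0.09] 0.0083 42.1
```

Call:
drive_tool([
  [[0,-0.01,-0.0085,0,-0.0063,0.0078,-1],[0,0,0,0,0,0,-1]],
])

```text
time_s: 12.4
position: [0.5614, 0.0114, 0.0958]
tool_rot: [[0.11, 0.803, 0.586], [-0.006, 0.59, -0.807], [-0.994, 0.086, 0.07]]
ft_force: [0.3, 0.5, -0.9]
grip_width: 0.0084
```

```bash
python3 st.py
```

```text
12.4 [0.5614 0.0114 0.0958] yaw -54.03 [ 0.27  0.52 -0.91] [0.13 0.03 0.01] 0.0084 42.0
```

Call:
drive_tool([
  [[0,-0.01,-0.0085,0,-0.0063,0.0078,-1],[0,0,0,0,0,0,-1]],
])

```text
time_s: 12.6
position: [0.5607, 0.0115, 0.0958]
tool_rot: [[0.12, 0.802, 0.585], [-0.006, 0.59, -0.807], [-0.993, 0.093, 0.076]]
ft_force: [-0.1, 0.6, -0.9]
grip_width: 0.0088
```

```bash
python3 st.py
```

```text
12.6 [0.5607 0.0115 0.0958] yaw -54.06 [-0.12  0.57 -0.87] [0.17 0.04 0.06] 0.0088 41.9
```

Call:
drive_tool([
  [[0,-0.01,-0.0085,0,-0.0063,0.0078,-1],[0,0,0,0,0,0,-1]],
])

```text
time_s: 12.8
position: [0.5601, 0.0115, 0.0957]
tool_rot: [[0.13, 0.801, 0.584], [-0.007, 0.59, -0.807], [-0.991, 0.101, 0.082]]
ft_force: [0.8, 0.3, -0.8]
grip_width: 0.0084
```

```bash
python3 st.py
```

```text
12.8 [0.5601 0.0115 0.0957] yaw -54.09 [ 0.77  0.29 -0.84] [0.19 0.06 0.05] 0.0084 41.8
```

Call:
drive_tool([
  [[0,-0.01,-0.0085,0,-0.0063,0.0078,-1],[0,0,0,0,0,0,-1]],
])

```text
time_s: 13.0
position: [0.5595, 0.0116, 0.0956]
tool_rot: [[0.14, 0.8, 0.584], [-0.007, 0.59, -0.807], [-0.99, 0.109, 0.088]]
ft_force: [-0.2, 0.6, -1.2]
grip_width: 0.0086
```

```bash
python3 st.py
```

```text
13.0 [0.5595 0.0116 0.0956] yaw -54.13 [-0.16  0.61 -1.19] [0.17 0.15 0.06] 0.0086 41.6
```

Call:
drive_tool([
  [[0,-0.01,-0.0085,0,-0.0063,0.0078,-1],[0,0,0,0,0,0,-1]],
])

```text
time_s: 13.2
position: [0.5588, 0.0116, 0.0956]
tool_rot: [[0.15, 0.799, 0.583], [-0.008, 0.59, -0.807], [-0.989, 0.117, 0.095]]
ft_force: [1.0, 0.3, -1.4]
grip_width: 0.0087
```

```bash
python3 st.py
```

```text
13.2 [0.5588 0.0116 0.0956] yaw -54.18 [ 0.98  0.33 -1.36] [0.13 0.09 0.01] 0.0087 41.5
```

Call:
drive_tool([
  [[0,-0.01,-0.0085,0,-0.0063,0.0078,-1],[0,0,0,0,0,0,-1]],
])

```text
time_s: 13.4
position: [0.5582, 0.0116, 0.0955]
tool_rot: [[0.16, 0.798, 0.582], [-0.008, 0.59, -0.807], [-0.987, 0.124, 0.101]]
ft_force: [0.3, 0.4, -0.6]
grip_width: 0.0085
```

```bash
python3 st.py
```

```text
13.4 [0.5582 0.0116 0.0955] yaw -54.22 [ 0.3   0.42 -0.63] [0.1  0.13 0.1 ] 0.0085 41.4
```

Call:
drive_tool([
  [[0,-0.01,-0.0085,0,-0.0063,0.0078,-1],[0,0,0,0,0,0,-1]],
])

```text
time_s: 13.6
position: [0.5576, 0.0117, 0.0953]
tool_rot: [[0.17, 0.796, 0.581], [-0.009, 0.59, -0.807], [-0.985, 0.132, 0.107]]
ft_force: [-0.7, -0.2, -1.1]
grip_width: 0.0086
```

```bash
python3 st.py
```

```text
13.6 [0.5576 0.0117 0.0953] yaw -54.27 [-0.69 -0.2  -1.09] [0.1  0.13 0.  ] 0.0086 41.2
```

Washer is moving freely past the ridge region; continuing with watchful steps.

Call:
drive_tool([
  [[0,-0.01,-0.0085,0,-0.0063,0.0078,-1],[0,-0.01,-0.0085,0,-0.0063,0.0078,-1]],
])

```text
time_s: 13.8
position: [0.5564, 0.0118, 0.0951]
tool_rot: [[0.19, 0.793, 0.578], [-0.01, 0.591, -0.807], [-0.982, 0.148, 0.12]]
ft_force: [-0.5, 0.6, 0.8]
grip_width: 0.0087
```

```bash
python3 st.py
```

```text
13.8 [0.5564 0.0118 0.0951] yaw -54.37 [-0.51  0.62  0.76] [0.11 0.2  0.01] 0.0087 40.9
```

Call:
drive_tool([
  [[0,-0.01,-0.0085,0,-0.0063,0.0078,-1],[0,-0.01,-0.0085,0,-0.0063,0.0078,-1]],
])

```text
time_s: 14.0
position: [0.5551, 0.0119, 0.0949]
tool_rot: [[0.21, 0.79, 0.576], [-0.011, 0.591, -0.807], [-0.978, 0.163, 0.132]]
ft_force: [-0.6, 0.5, 0.6]
grip_width: 0.0086
```

```bash
python3 st.py
```

```text
14.0 [0.5551 0.0119 0.0949] yaw -54.49 [-0.61  0.48  0.63] [0.12 0.16 0.01] 0.0086 40.6
```

Call:
drive_tool([
  [[0,-0.02,-0.017,0,-0.0127,0.0155,-1],[0,-0.02,-0.017,0,-0.0127,0.0155,-1]],
])

```text
time_s: 14.2
position: [0.5525, 0.0121, 0.0944]
tool_rot: [[0.249, 0.783, 0.57], [-0.013, 0.591, -0.807], [-0.968, 0.194, 0.157]]
ft_force: [-0.8, 0.2, 1.4]
grip_width: 0.0088
```

```bash
python3 st.py
```

```text
14.2 [0.5525 0.0121 0.0944] yaw -54.75 [-0.77  0.19  1.4 ] [0.1  0.29 0.02] 0.0088 39.8
```

Call:
drive_tool([
  [[0,-0.02,-0.017,0,-0.0127,0.0155,-1],[0,-0.02,-0.017,0,-0.0127,0.0155,-1]],
])

```text
time_s: 14.4
position: [0.55, 0.0122, 0.0938]
tool_rot: [[0.288, 0.775, 0.563], [-0.015, 0.591, -0.806], [-0.958, 0.223, 0.182]]
ft_force: [-0.6, 0.8, 2.0]
grip_width: 0.0086
```

```bash
python3 st.py
```

```text
14.4 [0.55   0.0122 0.0938] yaw -55.07 [-0.65  0.79  2.04] [0.02 0.25 0.06] 0.0086 39.0
```

Call:
drive_tool([
  [[0,-0.03,-0.0255,0,-0.019,0.0233,-1],[0,-0.03,-0.0255,0,-0.019,0.0233,-1],[0,-0.03,-0.0255,0,-0.019,0.0233,-1],[0,-0.03,-0.0255,0,-0.019,0.0233,-1]],
])

```text
time_s: 14.8
position: [0.5425, 0.0127, 0.0913]
tool_rot: [[0.401, 0.742, 0.537], [-0.021, 0.593, -0.805], [-0.916, 0.311, 0.254]]
ft_force: [-2.3, 1.2, 2.9]
grip_width: 0.009
```

```bash
python3 st.py
```

```text
14.8 [0.5425 0.0127 0.0913] yaw -56.3 [-2.28  1.2   2.91] [0.05 0.41 0.03] 0.009 35.0
```

Call:
drive_tool([
  [[0,-0.04,-0.034,0,-0.0254,0.031,-1],[0,-0.04,-0.034,0,-0.0254,0.031,-1],[0,-0.04,-0.034,0,-0.0254,0.031,-1],[0,-0.04,-0.034,0,-0.0254,0.031,-1]],
])

```text
time_s: 15.2
position: [0.533, 0.0133, 0.0866]
tool_rot: [[0.542, 0.684, 0.488], [-0.03, 0.596, -0.802], [-0.84, 0.42, 0.344]]
ft_force: [-2.4, 0.2, 2.5]
grip_width: 0.0088
```

```bash
python3 st.py;python3 - <<'E'
from plan import *
print(observe()['q'].round(1), observe()['tool_rot'].round(3).tolist())
snap('side','s8.png')
E
```

```text
15.2 [0.533  0.0133 0.0866] yaw -58.66 [-2.44  0.19  2.46] [0.05 0.42 0.07] 0.0088 20.4
[-15.   16.9 114.1  21.2  17.9  20.4] [[0.542, 0.684, 0.488], [-0.03, 0.596, -0.802], [-0.84, 0.42, 0.344]]
```

View pics/s8.png

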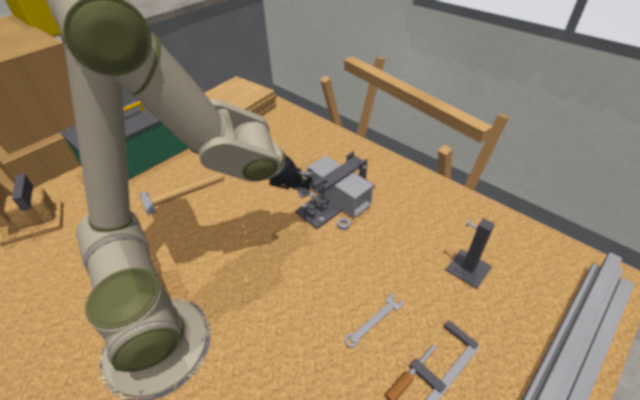

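Call:
drive_tool([
  [[0,0,0,0,0,0,0],[0,0,0,0,0,0,0.5],[-0.3,0,0,0,0,0,1],[-0.6,0,0,0,0,0,1],[-0.8,0,0,0,0,0,1]],
])

```text
time_s: 15.75
position: [0.4871, 0.0157, 0.1578]
tool_rot: [[0.537, 0.686, 0.49], [-0.029, 0.596, -0.803], [-0.843, 0.417, 0.34]]
ft_force: [0.2, 0.1, 1.0]
grip_width: 0.0804
```

```bash
python3 st.py;python3 - <<'E'
from plan import *
d=snap('side','s9.png')
im=cv2.imread('pics/s9.png')[120:240,230:410];cv2.imwrite('pics/s9c.png',cv2.resize(im,None,fx=4.2,fy=4.2,interpolation=2))
E
```

```text
15.75 [0.4871 0.0157 0.1578] yaw -58.59 [0.17 0.14 1.  ] [0.03 0.2  0.08] 0.0804 26.8
```

View pics/s9c.png

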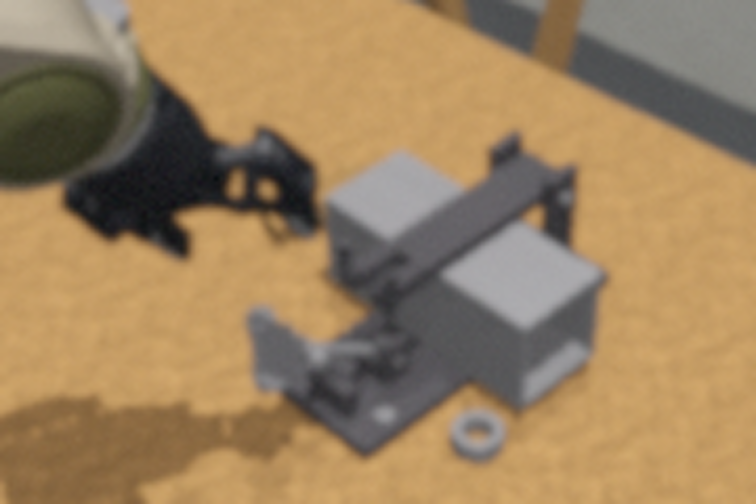

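Call:
drive_tool([
  [[-0.6,0,0,0,0,0,1],[-0.4,0,0,0,0,0,1],[0,0,0,0,0,0,1],[0,0,0,0,0,0,1],[0,0,0,0,0,0,1]],
])

```text
time_s: 16.3
position: [0.4606, 0.0173, 0.1989]
tool_rot: [[0.539, 0.685, 0.49], [-0.029, 0.596, -0.803], [-0.842, 0.418, 0.341]]
ft_force: [0.5, 0.7, -0.2]
grip_width: 0.0855
```

```bash
python3 st.py;python3 - <<'E'
from plan import *
d=snap('side','s10.png')
im=cv2.imread('pics/s10.png')[120:240,230:410];cv2.imwrite('pics/s10c.png',cv2.resize(im,None,fx=4.2,fy=4.2,interpolation=2))
# expected projections of the bolt axis for 1.25 rad vs 1.1
C=np.array([.5665,.0095,0]);th=-.0534;X=np.array([np.cos(th),np.sin(th),0])
for a in(1.25,1.0):
    for r in(.079,.136):
        u,v=proj(d,C+[0,0,.03]-X*r*np.sin(a)+[0,0,r*np.cos(a)]);print(a,r,(u-230)*4.2,(v-120)*4.2)
E
```

```text
16.3 [0.4606 0.0173 0.1989] yaw -58.6 [ 0.5   0.72 -0.16] [-0.02  0.23 -0.06] 0.0855 28.0
1.25 0.079 296.6421857002651 377.76360691714126
1.25 0.136 234.2568109622553 400.4179327098467
1.0 0.079 304.3863491476376 353.0880327813709
1.0 0.136 247.3312550071014 356.41758908557256
```

View pics/s10c.png

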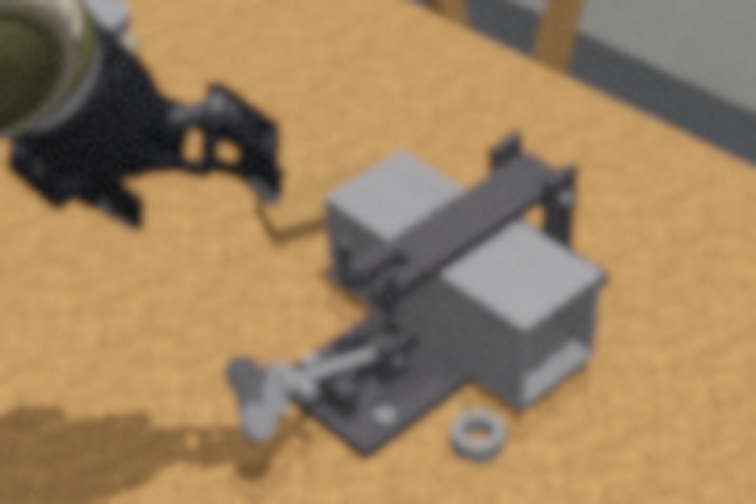

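Call:
drive_tool([
  [[0,0,0,0,0,0,1],[0,0,0,0,0,0,1],[0,0,0,0,0,0,1],[0,0,0,0,0,0,1],[0,0,0,0,0,0,1]],
])

```text
time_s: 16.85
position: [0.4605, 0.0174, 0.1998]
tool_rot: [[0.54, 0.685, 0.489], [-0.029, 0.596, -0.802], [-0.841, 0.419, 0.342]]
ft_force: [0.4, -0.6, 0.3]
grip_width: 0.0857
```

```bash
python3 st.py;python3 - <<'E'
from plan import *
d=snap('side','s11.png')
a=cv2.imread('pics/s10.png')[180:230,280:330];b=cv2.imread('pics/s11.png')[180:230,280:330]
print(cv2.absdiff(a,b).max(),cv2.absdiff(a,b).mean())
im=cv2.imread('pics/s11.png')[120:240,230:410];cv2.imwrite('pics/s11c.png',cv2.resize(im,None,fx=4.2,fy=4.2,interpolation=2))
E
```

```text
16.85 [0.4605 0.0174 0.1998] yaw -58.62 [ 0.4  -0.6   0.25] [-0.01  0.31  0.04] 0.0857 28.0
8 1.1693333333333333
```

View pics/s11c.png

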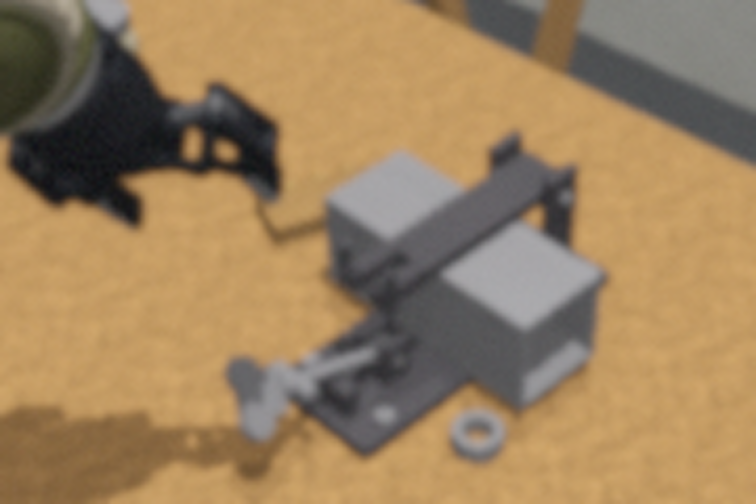

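The bolt is lying on its rest block with nothing moving (nut near crop pixel (290,380), where the 1.25 rad position projects). The gripper is clear of everything.

```bash
python3 -c "
from rig import *
print(close_job())"
```

```text
the job is handed in; nothing more can be done
None
```

The clamp is unlatched: the hinged bolt is swung out and lying on its rest block, and I handed the job in at about 17 s of the 72 s allowed.

- **Unscrewing:** I gripped the blade and turned it about 0.71 rad anticlockwise. A gentle swing test then caught at about 0.11 rad of tool tilt, with about 3 N felt. I swung back upright and turned to 1.07 rad in total, roughly 3.7 mm of lift. After that the bolt swung past the catch point with under 2 N along the swing.
- **Swinging out:** I held the nut to 0.57 rad, stopping there because joint 5 was close to its limit. I then released it and it fell the rest of the way onto the block.
- **Last checks:**
  - Two side pictures 0.5 s apart show no movement.
  - The nut sits where the 1.25 rad position projects.
  - The gripper is open and clear, and wrist forces are near zero.
  - The collar and the edge of the offcut look unmoved in the side view. I did not measure the other bystanders again, but the arm never went near them.
- **What disagreed:**
  - The first grasp closed on nothing, because the real fingertips sit about 45 mm behind the reported TCP. The wrist and side cameras both showed this, and I corrected for it.
  - The top and wrist cameras put the clamp about 4 mm apart, so I centred the grip by the felt force instead.
- **Not verified:** I have no direct reading of the force at the keeper. By the task's own note, the roughly 3 N I felt at the catch could have meant about 20 N or more there, so I cannot rule out having come near the 30 N limit.

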